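# Walk the heating block round to its fence

### The job

The heavy aluminium heating block stands turned well away from the low steel fence bolted to the bench. Walk it round by pushing at its corners with the fingers, without gripping, lifting or tipping it, until it is square to the fence, and only then push it home so that one long side (either one) lies flush against the fence with the block's ends level with the fence's ends. Do not let a corner knock against the fence while the block is still askew, and leave the other things on the bench where they stand.

Things in the scene. Friction and masses are not known exactly. Their poses are not given: they have to be found in the camera images.
- block: Cast aluminium block, 0.85 to 1.35 kg, ten dark round bores drawn on top. 90 mm along its x, 140 mm along its y (the long way), 50 mm high. Loose; it stops when a push stops. Pushed near the end of a long side (+x or -x face) it turns about a point some 105 mm the other side of its centre. Origin: centre of its underside, z up. Its long axis starts 45 to 90 degrees from the fence's, either way.
- fence: Dark steel angle bar fixed to the bench beyond the block. Its upright is 140 mm long (along its y), 10 mm thick, 36 mm high; its foot with two bolt heads lies behind. Origin: at bench level on the upright's front face, half-way along. Its x points away from the robot: the block comes from its -x side, and when home has its origin at x = -45 mm, y = 0 in the fence's frame.
- tub: Bystander, to be left alone: lidded clear sample tub, 98 mm across, 63 mm high. Origin: centre of its underside.
- reagent: Bystander: amber glass jar with a black cap, 56 mm across, 85 mm high, behind the fence. Origin: centre of its underside.
- weight: Bystander: brass balance weight with a knob, 38 mm across, 55 mm high. Origin: centre of its underside.
- vial: Bystander: small glass vial with a white cap, 28 mm across, 55 mm high. Origin: centre of its underside.
- spatula: Bystander: thin steel laboratory spatula, 199 mm long, 8 mm high, lying flat along its own x. Origin: under its middle.
- beaker: Bystander: glass beaker 60 mm across, 70 mm high, behind the fence. Origin: centre of its underside.

How it is judged:
At the end, for the whole second after the job is handed in: The block stands flat and still on the bench with a long side against the fence: the middle of that side within 4 mm of the fence, parallel within 0.04 rad (2.3 degrees), the block's ends within 15 mm of the fence's ends (x of block in the frame of fence between -0.049 and -0.04 m and angle between the y axis of block and the y axis of fence, either way round below 0.04 rad and y of block in the frame of fence between -0.015 and 0.015 m and height (world z) of block below 0.004 m and angle between block's own z axis and vertical below 0.04 rad and linear speed of block below 0.005 m/s); the robot touches nothing.
It fails at once if the block touches the fence while more than 0.15 rad (8.6 degrees) out of square (contact force between block and fence above 1 N and angle between the y axis of block and the y axis of fence, either way round above 0.15 rad).
It fails at once if the block is lifted off the bench by more than 8 mm, or tipped by more than 0.12 rad (height (world z) of block above 0.008 m or angle between block's own z axis and vertical above 0.12 rad).
It fails at once if another thing on the bench is moved by more than 15 mm (distance of any of tub, reagent, weight, vial, spatula, beaker from where it was at the start of the episode above 0.015 m).
It also fails if it takes over 72 s, if anything falls off the work surface, if the arm or the gripper's body presses on something with over 40 N, if the wrist force passes 120 N, or if a joint passes its speed limit or range.

### The arm

A 6-joint arm with a two-finger parallel gripper is mounted at the origin on the work surface. World frame = base frame: x ahead of the robot, y to its left, z up, the work surface at z = 0. Lengths are in m, angles in rad, forces in N, time in s.
With the tool pointing down it reaches from about 0.325 to 0.775 m from the base axis. Payload 5.5 kg.
Tool frame: the origin (TCP) lies at the very end of the fingers, on their centre line; the grasp point (between the pads) lies 19 mm behind it; z points along the fingers, x is the direction in which the jaws open and shut, and the axes are right-handed (so a half turn about z gives the same grasp; the last joint's range is limited). The gripper opens to 85 mm and grips with 20 to 120 N. Pads are 22 mm wide; open, the fingers measure 114 mm over their backs; the gripper's body (76 mm by 85 mm) begins 54 mm behind the grasp point. The pads swing forward as they close: fully open they stand 13 mm farther back than shut.
Start: joints at [-1.256, 0.091, 1.231, -0, 1.82, -0.057], TCP at [0.218, -0.559, 0.231] pointing down, gripper open.
Joint ranges: [-2.87, 2.87], [-0.86, 2.18], [0.17, 2.46], [-1.51, 4.65], [0.06, 2.69], [-2.65, 2.65]. Speed limits (rad/s): [2.57, 2.57, 3.01, 3.14, 3.14, 3.14].

### API

Orientations are given as a unit quaternion [w, x, y, z].
In Python, from cell import bot gives the robot as it stands. The module is installed in compiled form; this text tells all that it offers.
- The arm moves only by the tool jog_arm, never from a script. Its argument "moves" is a list of rows, each a list of 7 numbers: the turn, a rotation vector about the world's x, y, z in degrees, then the shift along the world's x, y, z in m, then the closure, from 0 (fully open) to 1 (shut). In form: [[rx, ry, rz, x, y, z, gripper], ...]. A call has 1 to 10 rows; each row is the pose to reach, as a shift and turn from the pose commanded when the call began; what a row does not reach only later rows make up. A row lasts 1/10 s, in which the tool goes at most 50 mm and 8.59 degrees, less where a joint would pass 70% of its speed; a pose out of reach is approached as far as the arm can. A call with a gripper value outside its range is refused whole. The fingers move at their own pace and stop on an object; the grip force is fixed at half the most. Time passes only in rows, so rows that repeat a pose let the fingers close. It gives the time, the measured TCP pose, the force and the opening at its end, in the units of the state.
- bot.sense(): the state, without advancing time (a new reading comes with each control period).
- bot.camera(name): name is "side" or "top" or "wrist"; returns the picture (400x640x3 uint8, red, green, blue); there is no depth.
- bot.calibration(name): a dict with "vertical_fov" (degrees; the focal length in pixels is half the picture's height over the tangent of half this angle, whatever the lens; pixels are square), "cx", "cy" (the principal point, pixels), "xyz" and "orientation" of the camera in the world. Camera axes: x right, y up, looking along -z (the intrinsics and any distortion apply to the point x, -y, -z); pixel columns grow to the right and rows downward; lengths in m; the calibration is good to about 2 mm. A picture is of the moment at which its call begins: read the wrist's pose just before it. calibration takes no time and is no camera call; for the wrist camera it gives the pose at the moment of the call.
- bot.finish_job(): hands the job in, once; it reports no verdict.
The state is a dict: "time": time; "q": joint angles; "dq": joint speeds; "tau": joint torques, N m; "position": TCP position; "ee_rot": TCP orientation; "force": force on the tool from outside, world axes, zero at the start; "wrist_torque": the same for the moment, N m; "finger_gap": finger opening in m.
Only numpy, scipy, OpenCV 4.12 (cv2) and the standard library are available. Lean on these libraries where they do the work, as an engineer would, in place of code of your own. Each camera call takes 0.05 s, during which the arm holds its last target.

## Working session

There is one attempt and no reset: what is moved stays moved. The work goes in short steps, Python scripts to look and compute and a tool call to move; the robot and the scene stay as the last step left them, time stands still between calls to the robot, and variables do not carry over. Pictures are saved under pics/ and viewed, and the job is handed in when it is done.

Besides the shell and the picture viewer there is one more tool, called as a command line: name --pt "numbers of a row" for each row, then --argument value for the rest. jog_arm: Moves the arm, as the interface text tells. Its arguments: {"type":"object","properties":{"moves":{"type":"array","items":{"type":"array","items":{"type":"number"}}}},"required":["moves"]}

```bash
mkdir -p pics
python3 - <<'E'
from cell import bot
import cv2
for n in("top","side"):
    im=bot.camera(n); cv2.imwrite(f"pics/{n}0.png",im[:,:,::-1]); print(n,bot.calibration(n))
s=bot.sense(); print(s)
E
```

```text
top {'vertical_fov': 46.1564519814628, 'cx': 313.1226806546285, 'cy': 192.9138445458872, 'xyz': array([0.49652647, 0.02728522, 1.00487692]), 'orientation': array([ 0.71181874,  0.06098232, -0.04667317, -0.69815246])}
side {'vertical_fov': 44.45984192210528, 'cx': 306.741704503546, 'cy': 206.17489757774226, 'xyz': array([0.32161605, 0.78430537, 0.63682672]), 'orientation': array([-0.16965136, -0.07933492,  0.44214299,  0.87717385])}
{'time': 0.1, 'q': array([-1.25572674e+00,  9.18236618e-02,  1.23177608e+00, -2.05895168e-06,
        1.81976747e+00, -5.66872867e-02]), 'dq': array([ 0.00101719,  0.00015866, -0.00382823, -0.00061166, -0.00023851,
        0.00053696]), 'tau': array([ 4.61205360e-03, -4.60215461e+01, -4.19218433e+01,  1.56843157e-04,
        1.06802900e-02,  2.59040542e-05]), 'position': array([ 0.2178815 , -0.55878228,  0.23023392]), 'ee_rot': array([-5.40551743e-04,  8.25606236e-01, -5.64246006e-01, -7.03609849e-04]), 'force': array([ 0.12066387, -0.15859579, -0.22962822]), 'wrist_torque': array([0.01626459, 0.009713  , 0.02559933]), 'finger_gap': 0.08543995839343484}
```

View pics/top0.png

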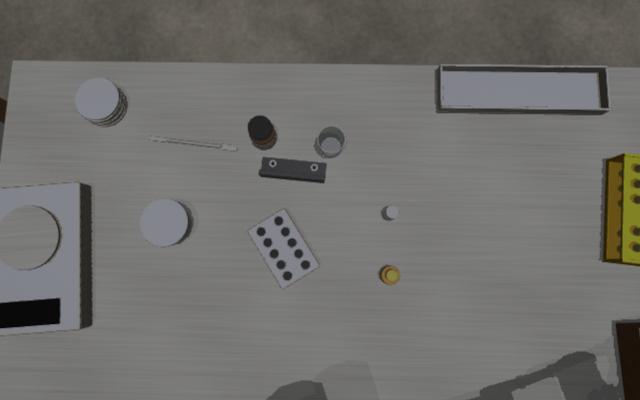

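View pics/side0.png

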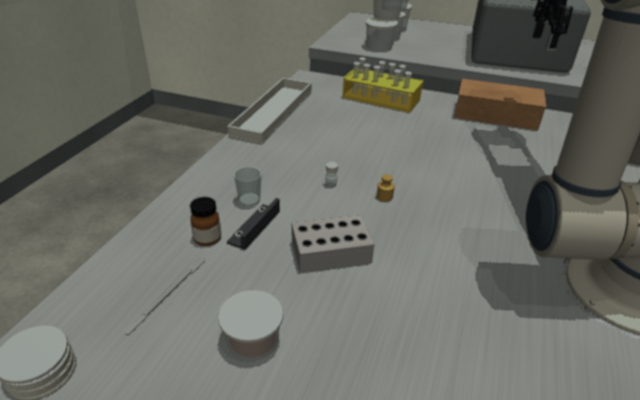

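```bash
cat > h.py <<'E'
import numpy as np,cv2
from cell import bot
from scipy.spatial.transform import Rotation as R
def cal(n):
    c=bot.calibration(n); f=200/np.tan(np.radians(c['vertical_fov'])/2); o=c['orientation']
    return c,f,R.from_quat([o[1],o[2],o[3],o[0]])
def px(n,pts,z):
    c,f,r=cal(n); p=np.atleast_2d(np.array(pts,float))
    d=r.apply(np.c_[(p[:,0]-c['cx'])/f,-(p[:,1]-c['cy'])/f,-np.ones(len(p))])
    t=(z-c['xyz'][2])/d[:,2]; return c['xyz']+d*t[:,None]
def proj(n,P):
    c,f,r=cal(n); q=r.inv().apply(np.atleast_2d(P)-c['xyz'])
    return np.c_[c['cx']+f*q[:,0]/-q[:,2], c['cy']-f*q[:,1]/-q[:,2]]
E
python3 - <<'E'
from h import *
im=cv2.imread('pics/top0.png')
cr=im[110:300,130:420]; cv2.imwrite('pics/crop0.png',cv2.resize(cr,None,fx=2.75,fy=2.75,interpolation=cv2.INTER_CUBIC))
print(px('top',[(285,209),(248,232),(284,287),(319,265)],.05).round(4))
E
```

```text
[[0.6086 0.1052 0.05  ]
 [0.5601 0.1792 0.05  ]
 [0.4517 0.1025 0.05  ]
 [0.4966 0.0333 0.05  ]]
```

View pics/crop0.png

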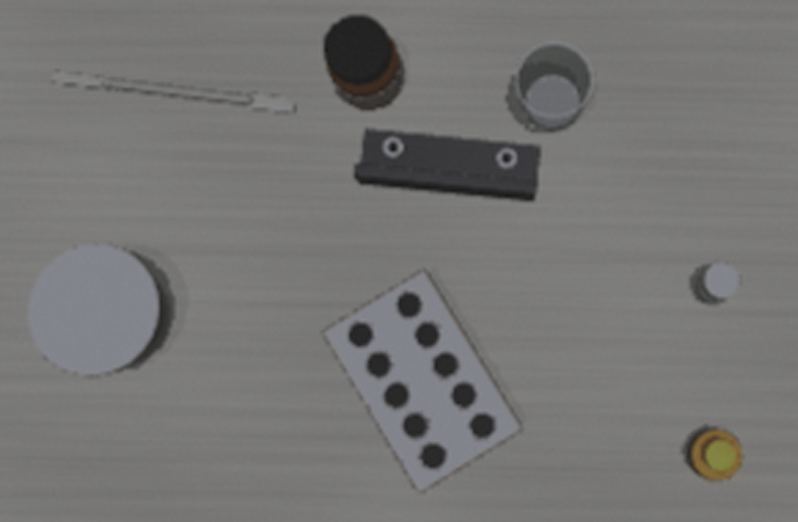

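```bash
cat >> h.py <<'E'
def blockmask(im):
    b,g,r=[im[:,:,i].astype(int) for i in range(3)]
    return b-r
E
python3 - <<'E'
from h import *
im=cv2.imread('pics/top0.png')
for n,(u,v) in dict(block=(283,240),bench=(220,270),tub=(165,222),fence=(290,170),ffront=(290,178),benchr=(350,200),bore=(275,254),blockedge=(300,255)).items(): print(n,im[v,u])
print(im[240,235:330].tolist()[::3])
print(im[155:190,290].tolist())
E
```

```text
block [139 131 130]
bench [120 122 122]
tub [140 133 131]
fence [59 56 57]
ffront [33 33 33]
benchr [122 123 124]
bore [41 41 42]
blockedge [43 42 43]
[[120, 121, 122], [119, 120, 120], [119, 120, 120], [117, 119, 119], [116, 118, 119], [118, 118, 120], [118, 119, 120], [139, 132, 131], [139, 132, 130], [136, 130, 129], [41, 41, 41], [40, 41, 41], [89, 86, 85], [138, 131, 130], [139, 131, 129], [138, 131, 130], [139, 131, 130], [133, 127, 126], [41, 41, 42], [42, 41, 42], [69, 67, 67], [140, 132, 131], [139, 132, 131], [96, 98, 101], [115, 117, 117], [123, 125, 125], [122, 124, 124], [122, 125, 125], [122, 125, 125], [122, 124, 124], [122, 124, 124], [123, 125, 125]]
[[122, 123, 124], [122, 123, 124], [122, 124, 124], [122, 124, 124], [91, 92, 92], [60, 58, 59], [59, 56, 58], [60, 57, 58], [60, 57, 57], [59, 57, 57], [59, 55, 57], [60, 57, 58], [59, 56, 57], [60, 57, 59], [60, 57, 58], [59, 56, 57], [61, 58, 59], [57, 54, 56], [58, 55, 56], [62, 59, 59], [61, 58, 58], [55, 53, 53], [40, 38, 39], [33, 33, 33], [50, 51, 50], [99, 101, 100], [121, 122, 123], [120, 122, 122], [121, 122, 122], [122, 123, 123], [120, 121, 121], [120, 122, 122], [120, 121, 123], [119, 120, 121], [121, 121, 122]]
```

```bash
cat >> h.py <<'E'
def block(im,n='top',roi=None):
    b,r=im[:,:,0].astype(int),im[:,:,2].astype(int)
    m=((b-r)>=4).astype(np.uint8)
    m=cv2.morphologyEx(m,cv2.MORPH_OPEN,np.ones((3,3),np.uint8))
    cs,_=cv2.findContours(m,cv2.RETR_EXTERNAL,cv2.CHAIN_APPROX_NONE)
    out=[]
    for c in cs:
        if cv2.contourArea(c)<1500: continue
        w=px(n,c[:,0,:],.05)[:,:2]
        (cx,cy),(a,bb),ang=cv2.minAreaRect((w*1000).astype(np.float32))
        out.append((cx,cy,a,bb,ang))
    return out
E
python3 - <<'E'
from h import *
im=cv2.imread('pics/top0.png')
for o in block(im): print(np.round(o,1))
g=im[:,:,0].astype(int)
# bores
m=(g<90).astype(np.uint8); cs,_=cv2.findContours(m,cv2.RETR_EXTERNAL,cv2.CHAIN_APPROX_NONE)
C=[]
for c in cs:
    M=cv2.moments(c)
    if 40<M['m00']<130:
        p=(M['m10']/M['m00'],M['m01']/M['m00']); 
        if 240<p[0]<330 and 205<p[1]<290: C.append(p)
W=px('top',C,.05)[:,:2]; print(len(C)); print(W.round(4)); 
c=W.mean(0); u,s,v=np.linalg.svd(W-c); print(c,v[0],np.degrees(np.arctan2(v[0][1],v[0][0])))
# fence
cs=[c for c in cs if cv2.contourArea(c)>600 and 255<c[:,0,0].mean()<330 and 150<c[:,0,1].mean()<190]
for c in cs:
    r=cv2.boundingRect(c);print(r)
    print(cv2.approxPolyDP(c,2.5,True)[:,0].tolist())
E
```

```text
[529.5 107.5 134.8  84.7  33.1]
[577.5 354.   94.6  97.1   1.1]
[501.1 606.8 291.9 161.7   5.7]
[ 870.8 -381.1   81.8  325.6    0. ]
10
[[0.4751 0.097 ]
 [0.4971 0.0613]
 [0.4966 0.1105]
 [0.5194 0.0758]
 [0.5181 0.125 ]
 [0.5412 0.0895]
 [0.5405 0.1389]
 [0.563  0.1039]
 [0.5621 0.1533]
 [0.5851 0.1183]]
[0.52980742 0.10735694] [0.83877129 0.54448391] 32.98940263154126
(259, 157, 68, 26)
[[262, 159], [260, 176], [324, 182], [325, 163]]
```

Run:
```python
from h import *
im=cv2.imread('pics/top0.png').astype(float).mean(2)
T=[];B=[]
for u in range(266,320):
    col=im[165:195,u]
    k=int(np.argmin(col)); 
    # bottom: cross 77 going down
    j=k
    while col[j]<77:j+=1
    B.append((u,165+j-1+(77-col[j-1])/(col[j]-col[j-1])))
    j=k
    while col[j]<46:j-=1
    T.append((u,165+j+(col[j]-46)/(col[j]-col[j+1])))
for P,z in((T,.036),(B,0)):
    P=np.array(P)+0.0; W=px('top',P,z)[:,:2]
    p=np.polyfit(W[:,1],W[:,0],1); print(z,p, 'angle',np.degrees(np.arctan(p[0])), 'resid',np.std(W[:,0]-np.polyval(p,W[:,1])), 'x at y=.09',np.polyval(p,.09))
# ends: along rows
for v in (168,171,174):
    row=im[v]; print(v,row[254:266].round(),row[318:332].round())
print(px('top',[(259.5,176),(325.5,182)],.036))
cr=cv2.imread('pics/top0.png')[145:195,250:335]; cv2.imwrite('pics/cf.png',cv2.resize(cr,None,fx=9,fy=9,interpolation=cv2.INTER_NEAREST))
print(proj('side',[[.69,.09,.036]]))
for n,p,z in(('tubtop',(165,222),.063),('vial',(391,213),.055),('weight',(391,275),.055)): print(n,px('top',[p],z))
cr=cv2.imread('pics/side0.png')[180:260,210:300]; cv2.imwrite('pics/cfs.png',cv2.resize(cr,None,fx=7,fy=7,interpolation=cv2.INTER_NEAREST))
```

```text
0.036 [0.08431461 0.67092903] angle 4.8194725268577665 resid 0.00021696738025118434 x at y=.09 0.6785173434811358
0 [0.08290871 0.67114724] angle 4.739479737371869 resid 0.00018310795023460016 x at y=.09 0.6786090283462437
168 [121. 121. 121. 122. 122. 122. 109.  75.  59.  57.  57.  56.] [ 68.  59.  59.  60.  60.  60.  60.  70. 102. 123. 122. 123. 123. 122.]
171 [123. 122. 124. 123. 105.  64.  57.  57.  56.  57.  57.  57.] [ 59.  60.  59.  60.  59.  60.  59.  88. 124. 125. 126. 125. 126. 124.]
174 [120. 119. 120. 120. 100.  49.  40.  43.  44.  45.  45.  45.] [ 61.  60.  60.  61.  60.  60.  57.  87. 125. 124. 125. 125. 125. 125.]
[[0.67914614 0.16213516 0.036     ]
 [0.66875288 0.0230565  0.036     ]]
[[260.17889395 213.89821683]]
tubtop [[0.57610743 0.34638862 0.063     ]]
vial [[ 0.60386923 -0.11071035  0.055     ]]
weight [[ 0.47994227 -0.11017396  0.055     ]]
```

View pics/cf.png

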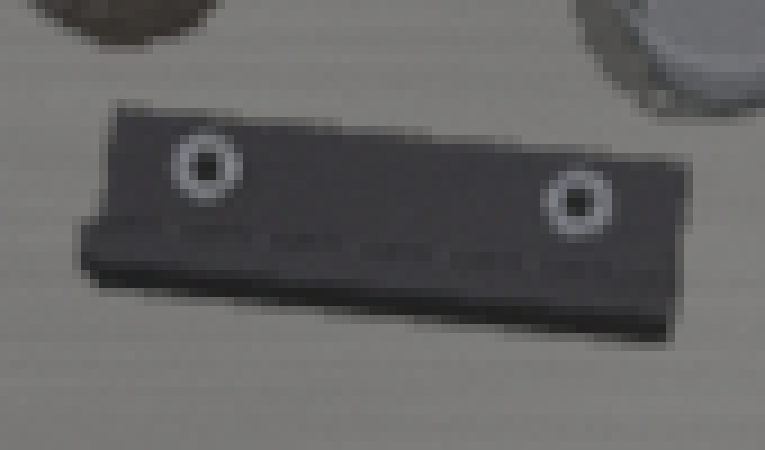

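View pics/cfs.png

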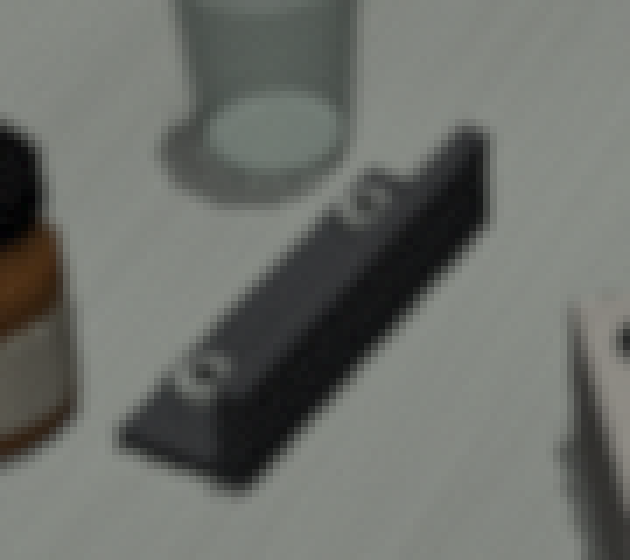

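Top view: the block's long axis is 33° from world x, centred at about (0.530, 0.107). The fence front is at (0.679, 0.093) with its y axis at 85.2°, so the block needs about +52° of turn. I'll do it with two opposed corner pushes, then square it with both fingers and push it home.

jog_arm --pt "0 0 12 0.4 0.635 -0.09 1" --pt "0 0 12 0.4 0.635 -0.09 1" --pt "0 0 12 0.4 0.635 -0.09 1" --pt "0 0 12 0.4 0.635 -0.09 1" --pt "0 0 12 0.4 0.635 -0.09 1" --pt "0 0 12 0.4 0.635 -0.09 1" --pt "0 0 12 0.4 0.635 -0.09 1" --pt "0 0 12 0.4 0.635 -0.09 1" --pt "0 0 12 0.4 0.635 -0.09 1" --pt "0 0 12 0.4 0.635 -0.09 1"

```text
time: 1.1
position: [0.4831, -0.137, 0.1712]
ee_rot: [0.0, 0.88, -0.475, -0.0]
force: [1.2, -0.5, 0.1]
finger_gap: 0.0001
```

jog_arm --pt "0 0 0 0.135 0.212 -0.04 1" --pt "0 0 0 0.135 0.212 -0.04 1" --pt "0 0 0 0.135 0.212 -0.04 1" --pt "0 0 0 0.135 0.212 -0.04 1" --pt "0 0 0 0.135 0.212 -0.04 1" --pt "0 0 0 0.135 0.212 -0.04 1" --pt "0 0 0 0.135 0.212 -0.08 1" --pt "0 0 0 0.135 0.212 -0.12 1" --pt "0 0 0 0.135 0.212 -0.159 1" --pt "0 0 0 0.135 0.212 -0.159 1"

```text
time: 2.1
position: [0.6131, 0.0721, 0.0056]
ee_rot: [0.003, 0.88, -0.475, -0.005]
force: [-1.1, -0.6, -0.9]
finger_gap: -0.0
```

Run:
```python
from h import *
s=bot.sense(); print(s['position'],s['time'],s['force'])
im=bot.camera('side'); cv2.imwrite('pics/s1.png',im[:,:,::-1])
# arc plan for push A
c=np.array([.5298,.1074]); a=np.radians(33); 
v=np.array([np.cos(a),np.sin(a)]); n=np.array([-v[1],v[0]])
cor=c-.105*v
for th in range(0,30,3):
    t=np.radians(th); r=np.array([[np.cos(t),-np.sin(t)],[np.sin(t),np.cos(t)]])
    print(th,(cor+r@(.163*v-.060*n)).round(4),(cor+r@(.105*v)).round(3))
```

```text
[0.61312538 0.07211374 0.00559023] 2.1 [-1.05279404 -0.55130326 -0.9379266 ]
0 [0.6111 0.0887] [0.53  0.107]
3 [0.6089 0.0975] [0.527 0.112]
6 [0.6062 0.1062] [0.523 0.116]
9 [0.603  0.1147] [0.52 0.12]
12 [0.5994 0.123 ] [0.516 0.124]
15 [0.5954 0.1312] [0.512 0.128]
18 [0.5909 0.1391] [0.508 0.132]
21 [0.5861 0.1468] [0.503 0.135]
24 [0.5808 0.1542] [0.499 0.138]
27 [0.5752 0.1614] [0.494 0.141]
```

View pics/s1.png

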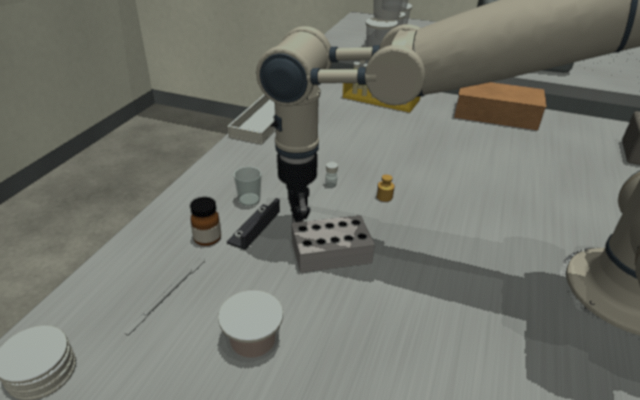

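Run:
```python
from h import *
s=bot.sense(); print(s['position'],s['time'],s['force'])
```

```text
[0.61505502 0.07235366 0.00957123] 2.15 [-0.30968978  0.24041171  0.38512526]
```

jog_arm --pt "0 0 0 -0.003 0.01 0.004 1" --pt "0 0 0 -0.0045 0.017 0.004 1" --pt "0 0 3 -0.007 0.025 0.004 1" --pt "0 0 6 -0.0095 0.0335 0.004 1" --pt "0 0 9 -0.0125 0.042 0.004 1" --pt "0 0 12 -0.016 0.0505 0.004 1" --pt "0 0 15 -0.02 0.0585 0.004 1" --pt "0 0 18 -0.0245 0.0665 0.004 1" --pt "0 0 21 -0.0295 0.074 0.004 1" --pt "0 0 21 -0.0295 0.074 0.004 1"

```text
time: 3.15
position: [0.5894, 0.1487, 0.0202]
ee_rot: [-0.001, 0.952, -0.306, 0.002]
force: [-0.3, 0.1, -0.1]
finger_gap: -0.0003
```

```bash
cat >> h.py <<'E'
def bores(im,name='top'):
    g=im.astype(int).max(2); m=(g<75).astype(np.uint8)
    cs,_=cv2.findContours(m,cv2.RETR_LIST,cv2.CHAIN_APPROX_NONE); C=[]
    for c in cs:
        M=cv2.moments(c)
        if 20<M['m00']<130:
            x,y,w,h=cv2.boundingRect(c)
            if max(w,h)/min(w,h)>2.6: continue
            C.append((M['m10']/M['m00'],M['m01']/M['m00'],M['m00']))
    return np.array(C)
E
python3 - <<'E'
from h import *
im=bot.camera('top')[:,:,::-1]; s=bot.sense(); print(s['position'],s['time'],s['force'])
cv2.imwrite('pics/t2.png',im); im2=bot.camera('side')[:,:,::-1]; cv2.imwrite('pics/s2.png',im2)
C=bores(im); W=px('top',C[:,:2],.05); 
for c,w in zip(C,W): print(c.round(1),w.round(3))
E
```

```text
[0.5891032  0.14814039 0.01950614] 3.2 [ 0.62810996  0.19635864 -0.16385221]
[217.2 341.2  47. ] [0.344 0.231 0.05 ]
[269.6 267.3  41.5] [0.49  0.133 0.05 ]
[302.5 261.5  41. ] [0.503 0.067 0.05 ]
[258.5 260.8  44. ] [0.502 0.156 0.05 ]
[292.1 255.2  29. ] [0.515 0.088 0.05 ]
[247.5 254.5  41.5] [0.515 0.178 0.05 ]
[636.3 247.5  35.5] [ 0.544 -0.599  0.05 ]
[269.2 242.5  44. ] [0.54  0.135 0.05 ]
[636.4 231.   31. ] [ 0.577 -0.602  0.05 ]
[384.8 215.7  21. ] [ 0.599 -0.099  0.05 ]
[636.7 199.3  27.5] [ 0.642 -0.608  0.05 ]
[636.8 184.   26. ] [ 0.673 -0.611  0.05 ]
[637.1 168.1  22. ] [ 0.706 -0.614  0.05 ]
[313.7 167.1  64.5] [0.697 0.048 0.05 ]
[327.3 136.1  86.5] [0.764 0.021 0.05 ]
[120.8 109.   33.5] [0.817 0.462 0.05 ]
```

View pics/t2.png

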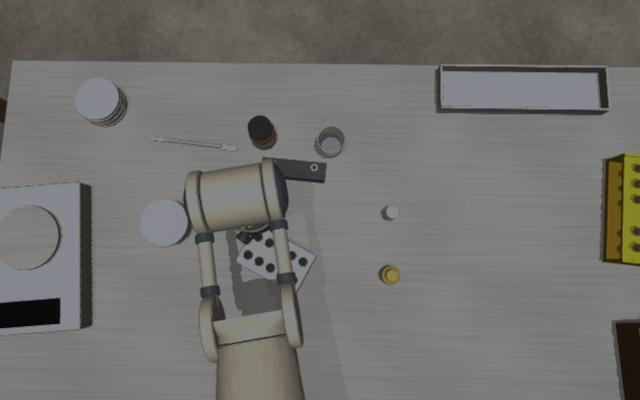

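View pics/s2.png

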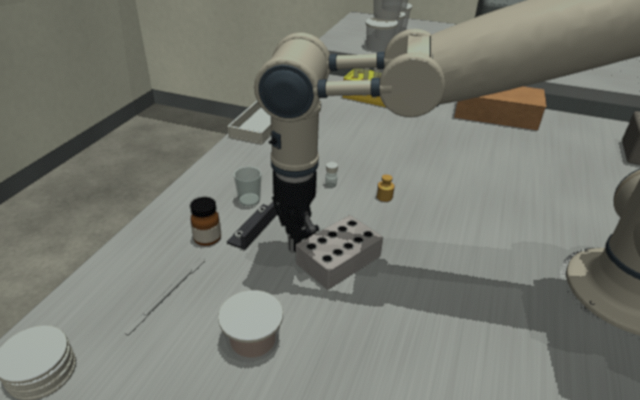

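jog_arm --pt "0 0 0 0.012 -0.007 0 1" --pt "0 0 0 0.012 -0.007 0.045 1" --pt "0 0 0 0.012 -0.007 0.075 1" --pt "0 0 7 -0.178 -0.037 0.075 1" --pt "0 0 7 -0.178 -0.037 0.075 1" --pt "0 0 7 -0.178 -0.037 0.075 1" --pt "0 0 7 -0.178 -0.037 0.075 1" --pt "0 0 7 -0.178 -0.037 0.075 1" --pt "0 0 7 -0.178 -0.037 0.035 1" --pt "0 0 7 -0.178 -0.037 -0.004 1"

```text
time: 4.25
position: [0.4125, 0.1098, 0.014]
ee_rot: [-0.001, 0.969, -0.248, 0.003]
force: [-0.9, -0.3, 0.0]
finger_gap: 0.0004
```

Run:
```python
from h import *
im=bot.camera('top')[:,:,::-1]; s=bot.sense(); print(s['position'],s['time'],s['force'])
cv2.imwrite('pics/t3.png',im); im2=bot.camera('side')[:,:,::-1]; cv2.imwrite('pics/s3.png',im2)
print(bot.sense()['position'])
for n,i in(('top',im),('side',im2)):
  C=bores(i); W=px(n,C[:,:2],.05)
  for c,w in zip(C,W):
    if .44<w[0]<.62 and .02<w[1]<.24: print(n,c.round(1),w.round(4))
```

```text
[0.40758375 0.10889566 0.00570711] 4.3 [-3.59829602 -0.23110911 -5.30815649]
[0.40722848 0.10890098 0.00785741]
top [281.3 274.   57.5] [0.4772 0.1086 0.05  ]
top [269.6 267.2  42.5] [0.4901 0.1326 0.05  ]
top [302.5 261.5  41. ] [0.5029 0.0667 0.05  ]
top [258.5 260.8  44. ] [0.5024 0.1556 0.05  ]
top [291.3 255.2  39.5] [0.515  0.0896 0.05  ]
top [247.5 254.5  41.5] [0.5146 0.1783 0.05  ]
top [280.1 248.6  44. ] [0.5278 0.1126 0.05  ]
top [268.9 242.6  41. ] [0.5395 0.1358 0.05  ]
top [257.6 236.4  43. ] [0.5514 0.1592 0.05  ]
side [326.9 258.2  31. ] [0.517  0.1768 0.05  ]
side [337.4 251.7  29.5] [0.5053 0.1536 0.05  ]
side [311.2 245.9  28.5] [0.5543 0.1569 0.05  ]
side [348.  245.4  31.5] [0.4929 0.1302 0.05  ]
side [321.6 239.9  25. ] [0.5425 0.1341 0.05  ]
side [358.3 239.4  44. ] [0.4804 0.1069 0.05  ]
side [332.2 234.1  25.5] [0.53   0.1108 0.05  ]
side [382.6 233.   26. ] [0.4435 0.0717 0.05  ]
side [342.2 228.4  21.5] [0.518  0.0876 0.05  ]
side [351.7 222.9  22. ] [0.5063 0.0647 0.05  ]
```

View pics/t3.png

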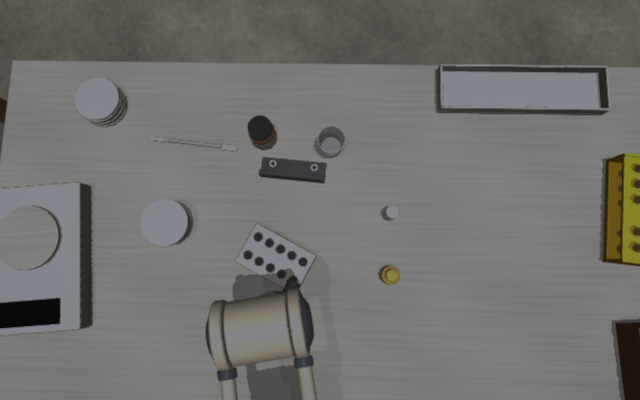

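View pics/s3.png

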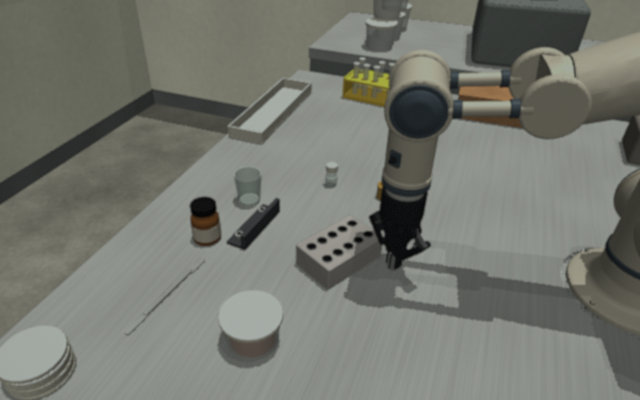

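Run:
```python
from h import *
c=np.array([.509,.1226]); a=np.radians(62); 
v=np.array([np.cos(a),np.sin(a)]); n=np.array([-v[1],v[0]])
cor=c+.071*v; p0=np.array([.4075,.109])
for th in range(0,27,3):
    t=np.radians(th); r=np.array([[np.cos(t),-np.sin(t)],[np.sin(t),np.cos(t)]])
    print(th,(cor+r@(-.129*v+.060*n)-p0).round(4),(cor-r@(.071*v)).round(3))
```

```text
0 [ 0.0213 -0.0094] [0.509 0.123]
3 [ 0.0259 -0.0153] [0.512 0.121]
6 [ 0.0309 -0.0208] [0.516 0.119]
9 [ 0.0361 -0.0261] [0.519 0.118]
12 [ 0.0416 -0.0312] [0.523 0.117]
15 [ 0.0474 -0.0359] [0.526 0.116]
18 [ 0.0533 -0.0403] [0.53  0.115]
21 [ 0.0596 -0.0444] [0.534 0.115]
24 [ 0.066  -0.0482] [0.537 0.114]
```

jog_arm --pt "0 0 0 0.014 -0.005 0.004 1" --pt "0 0 0 0.0215 -0.0095 0.006 1" --pt "0 0 3 0.026 -0.0155 0.006 1" --pt "0 0 6 0.031 -0.021 0.006 1" --pt "0 0 9 0.036 -0.026 0.006 1" --pt "0 0 12 0.0415 -0.031 0.006 1" --pt "0 0 15 0.0475 -0.036 0.006 1" --pt "0 0 18 0.0535 -0.0405 0.006 1" --pt "0 0 20 0.0575 -0.043 0.006 1" --pt "0 0 20 0.0575 -0.043 0.006 1"

```text
time: 5.35
position: [0.469, 0.0664, 0.0206]
ee_rot: [-0.0, 0.997, -0.076, 0.001]
force: [-0.8, -0.0, -0.1]
finger_gap: 0.0
```

jog_arm --pt "0 0 0 -0.02 0 0 1" --pt "0 0 -8 -0.06 0.02 0.02 1" --pt "0 0 -8 -0.06 0.02 0.02 1"

```text
time: 5.65
position: [0.4071, 0.0885, 0.0426]
ee_rot: [-0.001, 0.989, -0.148, 0.002]
force: [0.9, -0.6, 0.1]
finger_gap: -0.0001
```

```bash
cat >> h.py <<'E'
def pose(im,n='top'):
    C=bores(im,n); W=px(n,C[:,:2],.05)[:,:2]
    return W[(W[:,0]>.44)&(W[:,0]<.68)&(W[:,1]>.02)&(W[:,1]<.24)]
FO=np.array([.6787,.0926]); FX=np.array([.9965,-.0833]); FY=np.array([.0833,.9965])
E
python3 - <<'E'
from h import *
im=bot.camera('top')[:,:,::-1]; s=bot.sense(); print(s['position'],s['ee_rot'],s['time'],s['force'])
cv2.imwrite('pics/t4.png',im)
W=pose(im); F=np.c_[(W-FO)@FX,(W-FO)@FY]; print(len(W)); print(F.round(4)); print(F.mean(0)); u,q,v=np.linalg.svd(F-F.mean(0)); print(np.degrees(np.arctan2(v[0][1],v[0][0])))
E
```

```text
[0.40838117 0.08777082 0.04172302] [-8.71381233e-04  9.89390714e-01 -1.45248553e-01  2.84857616e-03] 5.7 [-0.18258903  0.28224611  0.2408445 ]
10
[[-0.1683 -0.0418]
 [-0.1691 -0.016 ]
 [-0.17    0.0104]
 [-0.1707  0.0359]
 [-0.1716  0.0616]
 [-0.1265 -0.04  ]
 [-0.1269 -0.0144]
 [-0.128   0.0114]
 [-0.1287  0.0379]
 [-0.1296  0.0637]]
[-0.14892999  0.01086167]
91.56387591078561
```

View pics/t4.png

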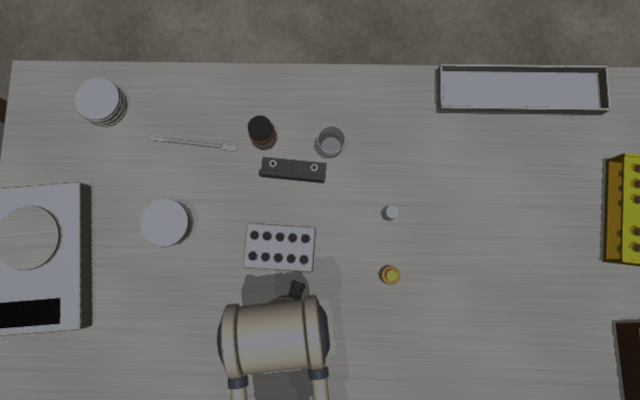

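jog_arm --pt "0 0 -8 0 0 0.03 1" --pt "0 0 -16 0 0.02 0.045 1" --pt "0 0 -24 0.03 0.055 0.045 1" --pt "0 0 -32 0.06 0.09 0.045 1" --pt "0 0 -40 0.1 0.12 0.045 1" --pt "0 0 -48 0.132 0.137 0.045 1" --pt "0 0 -56 0.132 0.137 0.045 1" --pt "0 0 -64 0.132 0.137 0.03 1" --pt "0 0 -72 0.132 0.137 0.005 1" --pt "0 0 -78 0.132 0.137 -0.015 1"

```text
time: 6.7
position: [0.5406, 0.2238, 0.0222]
ee_rot: [-0.0, -0.676, 0.737, -0.0]
force: [-0.4, -0.5, -1.1]
finger_gap: 0.0002
```

jog_arm --pt "0 0 0 0 0 -0.009 1" --pt "0 0 0 0 0 -0.009 1"

```text
time: 6.9
position: [0.5392, 0.2235, 0.0128]
ee_rot: [-0.002, -0.679, 0.735, 0.001]
force: [-0.3, -0.2, -0.4]
finger_gap: -0.0001
```

Run:
```python
from h import *
s=bot.sense(); print(s['position'],s['time'],s['force'])
p=s['position'][:2]; print('fence',(p-FO)@FX,(p-FO)@FY, np.degrees(2*np.arctan2(s['ee_rot'][2],s['ee_rot'][1])))
im=bot.camera('side')[:,:,::-1]; cv2.imwrite('pics/s5.png',im)
```

```text
[0.5391707  0.22347055 0.01278911] 6.9 [-0.25175016 -0.23834962 -0.42338175]
fence -0.14994246432140812 0.11878971287999933 265.4577559458683
```

View pics/s5.png

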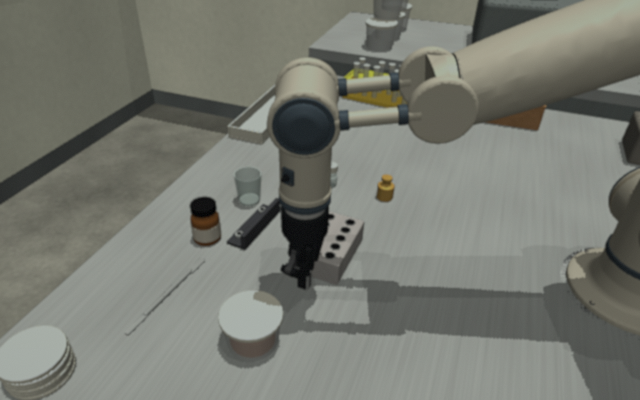

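jog_arm --pt "0 0 0 -0.001 -0.012 0.003 1" --pt "0 0 0 -0.002 -0.02 0.003 1" --pt "0 0 0 -0.002 -0.025 0.003 1" --pt "0 0 0 -0.0025 -0.03 0.003 1" --pt "0 0 0 -0.003 -0.034 0.003 1" --pt "0 0 0 -0.003 -0.034 0.003 1" --pt "0 0 0 -0.001 -0.01 0.003 1" --pt "0 0 0 -0.001 -0.01 0.05 1" --pt "0 0 0 -0.001 -0.01 0.08 1" --pt "0 0 0 -0.04 -0.03 0.08 0.5"

```text
time: 7.95
position: [0.5043, 0.1954, 0.1]
ee_rot: [0.004, -0.678, 0.735, -0.002]
force: [-1.1, -1.0, 1.4]
finger_gap: 0.0134
```

jog_arm --pt "0 0 0 -0.04 -0.02 0 0" --pt "0 0 0 -0.08 -0.05 0 0" --pt "0 0 0 -0.08 -0.08 0 0" --pt "0 0 0 -0.08 -0.105 0 0" --pt "0 0 0 -0.08 -0.105 0 0" --pt "0 0 0 -0.08 -0.105 0 0"

```text
time: 8.55
position: [0.4195, 0.0886, 0.0949]
ee_rot: [0.0, -0.677, 0.736, -0.0]
force: [0.3, 0.5, -0.4]
finger_gap: 0.0852
```

```bash
cat > m.py <<'E'
import sys
from h import *
im=bot.camera('top')[:,:,::-1]; s=bot.sense(); print(s['position'],s['time'],s['force'],s['finger_gap'])
cv2.imwrite(f'pics/{sys.argv[1]}.png',im)
p=s['position'][:2]; print('tcp fence',(p-FO)@FX,(p-FO)@FY, np.degrees(2*np.arctan2(s['ee_rot'][2],s['ee_rot'][1])))
W=pose(im); F=np.c_[(W-FO)@FX,(W-FO)@FY]; print(len(W)); print(F.round(4)); print(F.mean(0)); u,q,v=np.linalg.svd(F-F.mean(0)); print(np.degrees(np.arctan2(v[0][1],v[0][0])))
E
python3 m.py t6
```

```text
[0.4195927  0.08911412 0.09479306] 8.6 [-0.65112754  0.92562315  0.06530952] 0.08511955068356224
tcp fence -0.2579100469561296 -0.025057320810745187 265.26663246787166
10
[[-0.1691 -0.0521]
 [-0.1706 -0.0258]
 [-0.1703  0.0005]
 [-0.1717  0.0265]
 [-0.1722  0.0522]
 [-0.1272 -0.0502]
 [-0.1278 -0.0243]
 [-0.1286  0.0014]
 [-0.1294  0.0275]
 [-0.1302  0.0534]]
[-0.14968954  0.00091871]
91.59447617942757
```

View pics/t6.png

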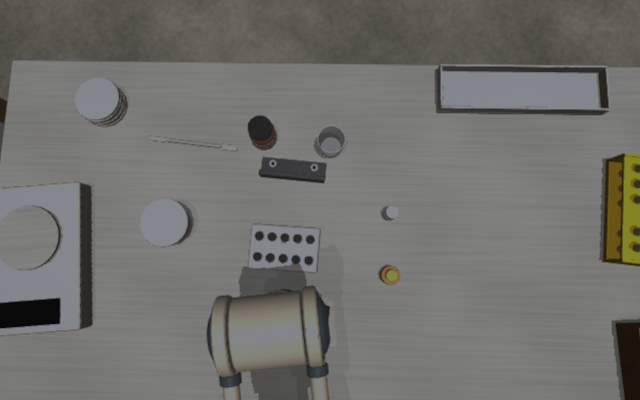

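jog_arm --pt "0 0 0 0.002 0.025 -0.02 0" --pt "0 0 0 0.002 0.025 -0.05 0" --pt "0 0 0 0.002 0.025 -0.07 0" --pt "0 0 0 0.002 0.025 -0.08 0" --pt "0 0 0 0.002 0.025 -0.085 0" --pt "0 0 0 0.022 0.0235 -0.085 0" --pt "0 0 0 0.04 0.022 -0.085 0" --pt "0 0 0 0.05 0.021 -0.085 0" --pt "0 0 0 0.06 0.02 -0.085 0" --pt "0 0 0 0.07 0.0195 -0.085 0"

```text
time: 9.6
position: [0.4891, 0.1088, 0.0102]
ee_rot: [-0.001, -0.678, 0.735, 0.001]
force: [-5.8, 0.4, 4.2]
finger_gap: 0.0854
```

jog_arm --pt "0 0 0 0.008 -0.0005 0 0" --pt "0 0 0 0.016 -0.0015 0 0" --pt "0 0 0 0.024 -0.002 0 0" --pt "0 0 0 0.032 -0.0025 0 0" --pt "0 0 0 0.04 -0.0035 0 0" --pt "0 0 0 0.04 -0.0035 0 0"

```text
time: 10.2
position: [0.5303, 0.105, 0.0102]
ee_rot: [0.0, -0.677, 0.736, -0.0]
force: [-0.3, -0.4, -0.3]
finger_gap: 0.0851
```

```bash
python3 m.py t7
python3 - <<'E'
from h import *
im=bot.camera('side')[:,:,::-1]; cv2.imwrite('pics/s7.png',im)
W=pose(im,'side'); F=np.c_[(W-FO)@FX,(W-FO)@FY]; print(F.round(4))
E
```

```text
[0.53000472 0.10505844 0.01006598] 10.25 [ 0.57357264  0.32022099 -0.50568323] 0.0852500569098575
tcp fence -0.14921263443962487 2.8516990174312988e-05 265.29488586341546
2
[[-0.0688  0.0269]
 [-0.0715  0.0517]]
[-0.07015203  0.03931321]
96.28290177373879
[[-0.0683  0.0503]
 [-0.0681  0.0245]
 [-0.0695 -0.0023]
 [-0.069  -0.0271]]
```

View pics/s7.png

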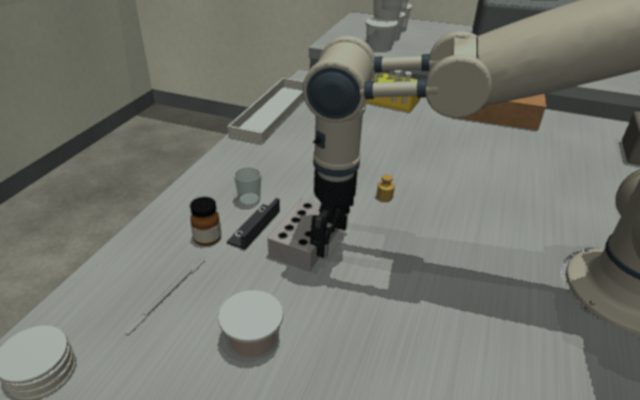

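View pics/t7.png

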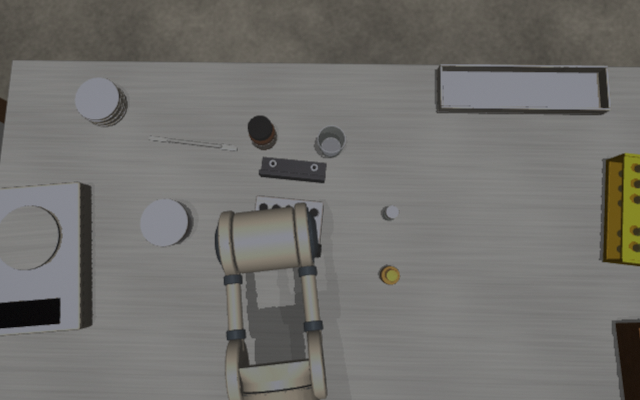

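jog_arm --pt "0 0 0 0.008 -0.0005 0 0" --pt "0 0 0 0.016 -0.0015 0 0" --pt "0 0 0 0.024 -0.002 0 0" --pt "0 0 0 0.031 -0.0025 0 0" --pt "0 0 0 0.037 -0.003 0 0" --pt "0 0 0 0.04 -0.0035 0 0" --pt "0 0 0 0.042 -0.0035 0 0" --pt "0 0 0 0.0435 -0.0035 0 0" --pt "0 0 0 0.0435 -0.0035 0 0"

```text
time: 11.2
position: [0.5723, 0.1016, 0.0097]
ee_rot: [-0.001, -0.678, 0.735, 0.001]
force: [-6.3, -0.2, 2.9]
finger_gap: 0.085
```

jog_arm --pt "0 0 0 0.001 0 0 0" --pt "0 0 0 0.002 0 0 0"

```text
time: 11.4
position: [0.5742, 0.1016, 0.0097]
ee_rot: [-0.001, -0.678, 0.735, 0.001]
force: [-6.0, 0.7, 2.6]
finger_gap: 0.0856
```

jog_arm --pt "0 0 0 0.001 0 0 0" --pt "0 0 0 0.001 0 0 0"

```text
time: 11.6
position: [0.5754, 0.1015, 0.0097]
ee_rot: [-0.001, -0.678, 0.735, 0.0]
force: [-5.1, 0.1, 2.5]
finger_gap: 0.0855
```

jog_arm --pt "0 0 0 0.001 0 0 0" --pt "0 0 0 0.001 0 0 0"

```text
time: 11.8
position: [0.5764, 0.1016, 0.0097]
ee_rot: [-0.001, -0.678, 0.735, 0.0]
force: [-5.1, -0.5, 2.8]
finger_gap: 0.0855
```

jog_arm --pt "0 0 0 0.001 0 0 0" --pt "0 0 0 0.001 0 0 0"

```text
time: 12.0
position: [0.5774, 0.1015, 0.0097]
ee_rot: [-0.001, -0.678, 0.735, 0.0]
force: [-3.8, 0.2, 2.4]
finger_gap: 0.0856
```

jog_arm --pt "0 0 0 0.001 0 0 0" --pt "0 0 0 0.001 0 0 0"

```text
time: 12.2
position: [0.5774, 0.1016, 0.0097]
ee_rot: [-0.001, -0.677, 0.736, 0.001]
force: [-9.2, -0.1, 5.1]
finger_gap: 0.0851
```

```bash
python3 m.py t8
python3 - <<'E'
from h import *
im=bot.camera('side')[:,:,::-1]; cv2.imwrite('pics/s8.png',cv2.resize(im[150:300,180:400],None,fx=3.5,fy=3.5,interpolation=cv2.INTER_CUBIC))
E
```

```text
[0.57741711 0.10161241 0.0096807 ] 12.25 [-9.13734594  0.471447    4.03070959] 0.08567497769201124
tcp fence -0.10167912935060272 0.000544004285852161 265.29995135512956
0
[]
[nan nan]
0.0m.py:6: RuntimeWarning: Mean of empty slice.
  W=pose(im); F=np.c_[(W-FO)@FX,(W-FO)@FY]; print(len(W)); print(F.round(4)); print(F.mean(0)); u,q,v=np.linalg.svd(F-F.mean(0)); print(np.degrees(np.arctan2(v[0][1],v[0][0])))
  ret = um.true_divide(
```

View pics/s8.png

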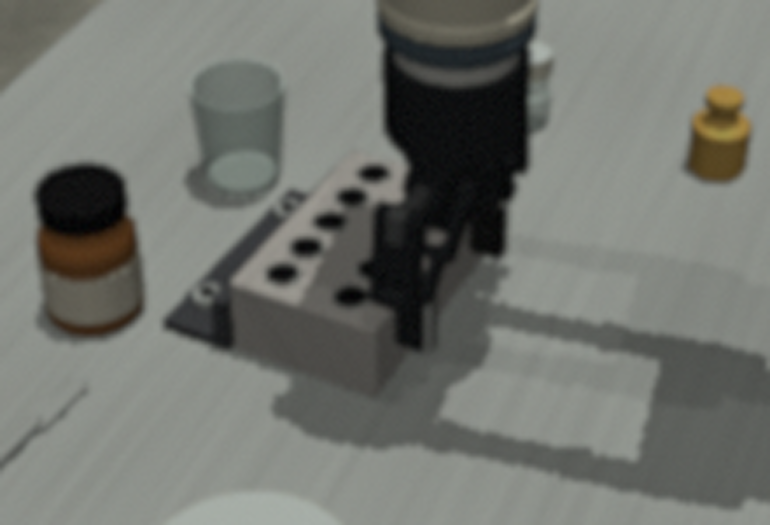

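jog_arm --pt "0 0 0 0.001 0 0 0" --pt "0 0 0 0.0015 0 0 0" --pt "0 0 0 0.0015 0 0 0"

```text
time: 12.6
position: [0.5774, 0.1017, 0.0097]
ee_rot: [-0.003, -0.677, 0.736, 0.002]
force: [-17.0, 0.4, 9.5]
finger_gap: 0.0851
```

jog_arm --pt "0 0 0 -0.004 0 0 0" --pt "0 0 0 -0.02 0.002 0 0" --pt "0 0 0 -0.06 0.005 0 0" --pt "0 0 0 -0.1 0.005 0.03 0" --pt "0 0 0 -0.14 0.005 0.06 0" --pt "0 0 0 -0.16 0.005 0.08 0" --pt "0 0 0 -0.16 0.005 0.08 0"

```text
time: 13.3
position: [0.4212, 0.107, 0.0938]
ee_rot: [0.004, -0.678, 0.735, -0.002]
force: [0.6, 0.4, 0.1]
finger_gap: 0.0852
```

```bash
python3 m.py t9
python3 - <<'E'
from h import *
im=bot.camera('side')[:,:,::-1]; cv2.imwrite('pics/s9.png',im)
W=pose(im,'side'); F=np.c_[(W-FO)@FX,(W-FO)@FY]; print(len(F),F.mean(0))
E
```

```text
[0.4215755  0.10679348 0.09184528] 13.35 [-0.08668946  0.57136411  0.44495023] 0.08550021437348646
tcp fence -0.2574068800753331 -0.007274663142740737 265.32935947480007
10
[[-0.0661 -0.0514]
 [-0.0662 -0.0254]
 [-0.0664  0.0005]
 [-0.0659  0.0269]
 [-0.0664  0.0524]
 [-0.0241 -0.0514]
 [-0.0241 -0.0258]
 [-0.0238  0.0006]
 [-0.0242  0.0263]
 [-0.0241  0.0525]]
[-0.04512319  0.00051616]
90.18905179742008
7 [-0.04555462  0.03588565]
```

View pics/t9.png

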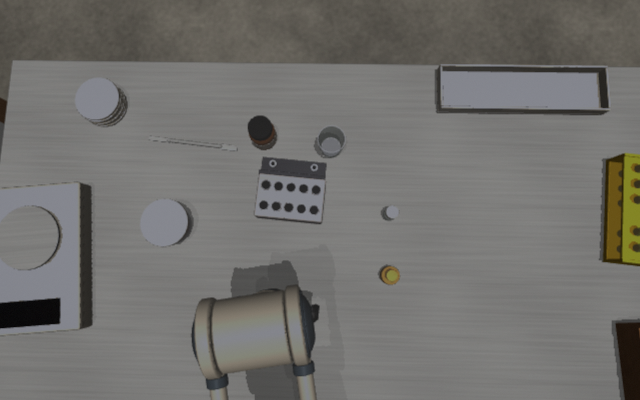

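View pics/s9.png

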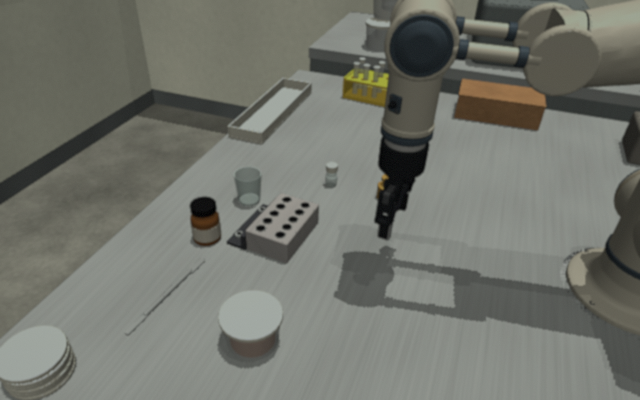

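The block sits flush at (-45.1, +0.5) mm in the fence frame, 0.2° out of parallel. The other things on the bench look unmoved and the arm is clear, so I'm handing in.

```bash
python3 -c "
from cell import bot
print(bot.finish_job())"
```

```text
the job is handed in; nothing more can be done
None
```

The block is home against the fence, and I handed the job in after about 13.4 s of the 72 s allowed. The hand-in gives no verdict, so the result rests on my own checks.

**How it went:**
- **Turning:** two opposed corner pushes with shut fingers turned the block about 54°.
- **Centring:** a nudge on its end face moved it 10 mm to line its ends up with the fence's.
- **Pushing home:** the open fingers pushed on the long side as two contacts. They squared the block from 1.6° off while it was still clear of the fence, then pushed it home. The force reached about 19 N at the fence, and then I backed the fingers away.

**Last checks:**
- **Block position:** in the top view all ten bores put the block at x = -45.1 mm, y = +0.5 mm in the fence's frame.
- **Squareness:** it is 0.2° out of parallel.
- **Clearance:** the arm was well clear and the force reading was back near zero.
- **Other things:** I compared the bystanders with the first picture by eye only, without measuring them, and none had visibly moved.

**One check that failed:** my automatic bore-finder gave no usable second position from the side camera. It kept only 7 points, so its average y of 36 mm means nothing. The side picture itself shows the block flush and flat.

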